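# Load the pin-locked slide-out tin rack

### The arm

A 6-joint arm with a two-finger parallel gripper is mounted at the origin on the work surface. World frame = base frame: x ahead of the robot, y to its left, z up, the work surface at z = 0. Lengths are in m, angles in rad, forces in N, time in s.
With the tool pointing down it reaches from about 0.375 to 0.9 m from the base axis. Payload 3.1 kg.
Tool frame: the origin (TCP) lies at the centre of the arm's flange, where the gripper is bolted on; the fingertips stand 173 mm ahead of it and the grasp point (between the pads) lies 155 mm ahead of it (tip_extent is the distance from the TCP to the fingertips, in m); z points along the fingers, y is the direction in which the jaws open and shut (so a half turn about z gives the same grasp; the last joint's range is limited). The gripper opens to 85 mm and grips with 20 to 120 N. Pads are 22 mm wide; open, the fingers measure 114 mm over their backs; the gripper's body (76 mm by 85 mm) begins 54 mm behind the grasp point. The pads swing forward as they close: fully open they stand 13 mm farther back than shut.
Start: joints at [0.962, 0.527, 1.433, -0, 1.181, -0.178], TCP at [0.261, 0.568, 0.405] pointing down, gripper open.
Joint ranges: [-3.08, 3.08], [-0.75, 2.2], [0.22, 2.44], [-1.43, 4.57], [0, 2.65], [-2.85, 2.85]. Speed limits (rad/s): [2.79, 2.79, 3.14, 3.14, 3.14, 3.14].

### API

Orientations are given as a unit quaternion [x, y, z, w].
In Python, from station import sense, snapshot, sign_off, tip_extent gives the robot as it stands. The module is installed in compiled form; this text tells all that it offers.
- The arm moves only by the tool servo_tool, never from a script. Its argument "rows" is a list of rows, each a list of 3 entries, a list of its own where there are three numbers: the shift along the tool's x, y, z in mm, then the turn about the tool's z in degrees, then the opening, from -1 (shut) to 1 (fully open), so that 0 is half open. A call has 1 to 8 rows; each row is the pose to reach, as a shift and turn from the pose measured when the call began, along the tool's axes at that moment; what a row does not reach only later rows make up. A row lasts 1/10 s, in which the tool goes at most 50 mm and 8.59 degrees, less where a joint would pass 70% of its speed; a pose out of reach is approached as far as the arm can. A call with a gripper value outside its range is refused whole. The fingers move at their own pace and stop on an object; "force" is the grip in N (left out, the last holds). Time passes only in rows, so rows that repeat a pose let the fingers close. It gives the time, the measured TCP pose, the force and the opening at its end, in the units of the state.
- sense(): the state, without advancing time (a new reading comes with each control period).
- snapshot(name): name is "side" or "top"; returns a dict with "image" (480x640x3 uint8, blue, green, red), "z_map" (480x640 float32, m along the optical axis (not along the pixel's ray), 0 where there is no reading), "vertical_fov" (degrees; the focal length in pixels is half the picture's height over the tangent of half this angle, whatever the lens; pixels are square), "cx", "cy" (the principal point, pixels), "cam_to_world" (4x4, takes a point from camera to world coordinates). Camera axes: x right, y down, z forward; pixel columns grow to the right and rows downward; lengths in m; the calibration is good to about 2 mm. A picture is of the moment at which its call begins.
- sign_off(): hands the job in, once; it reports no verdict.
The state is a dict: "t": time; "q": joint angles; "qd": joint speeds; "tau": joint torques, N m; "tcp_pos": TCP position; "tool_rot": TCP orientation; "force": force on the tool from outside, world axes, zero at the start; "ft_torque": the same for the moment, N m; "finger_gap": opening from 0.0 (shut) to 1.0 (fully open).
Only numpy, scipy, OpenCV 4.12 (cv2) and the standard library are available. Lean on these libraries where they do the work, as an engineer would, in place of code of your own. Each camera call takes 0.05 s, during which the arm holds its last target. There are 200 camera calls.

### The job

First clear the pine offcut out of the tray's way into the yellow scrap bin; then pull the spring pin up, turn it anticlockwise into its rest notch and let go so that it stays up by itself, and pull the tray fully out. Stand every tin there is upright on the tray's red line in one straight row, side by side with less than a finger's width (about 15 mm) between neighbours. Then push the tray fully home, turn the pin back so that it drops fully down and locks the tray, and leave the other things on the bench alone.

Things in the scene. Friction and masses are not known exactly. Their poses are not given: they have to be found in the camera images.
- rack: Fixed tin rack (place and yaw vary). Origin: on the bench top under the middle of the cover's mouth. +y points into the cover, -y is the way the tray slides out, x across, z up. Grey base plate 10 mm thick, x -68 to 50 mm, y -307 to 225 mm.
- cover_top (a point): Middle of the top face, 84 mm above the bench, of the clear plastic cover (rack axes): 85 mm (x) by 220 mm (y), underside 78 mm above the bench, a clear wall along its +x side; open at the -y end and the -x side.
- pin_post (a point): On the spring pin's axis, on top of its fixed dark steel head, 72 mm above the bench (rack axes). Head and post: x -42 to 23 mm, y -22 to 22 mm about this point. A toothed collar 34 mm across stands on it, 16 mm tall.
- tray (a joint): Travel of the tray along the rack's -y, m: 0 = home under the cover (end stop), 0.235 = fully out (end stop). About 2 N to move. Locked at 0 while the spring pin is down in its notch (2 mm play). It stays where it is left.
- tray_handle (a point): Grip point of the tray's blue upright handle plate (moves with the tray; rack axes), 60 mm above the bench, 17 mm below the plate's top edge: plate 60 mm wide (x), 12 mm thick (y). Pinch it across its thickness from above. With the tray home the plate stands 55 mm outside the cover's mouth.
- tray_line (a point): Middle of the red line on the tray's floor (moves with the tray; rack axes), 130 mm in +y from the handle plate. The line runs along y. Floor 20 mm above the bench; inside x -35 to 35 mm, y -124 to 126 mm; side rims 8 mm tall. A steel flange level with the floor runs along the -x side out to x -64 mm; the pin's notch is in it.
- pin_handle (a point): Grip point of the spring pin's red T-handle: a bar 52 mm long (its own y), 14 mm thick (its own x), 30 mm tall (13 mm of it above this point). Lifts and turns with the pin about the vertical axis through this point. Pin down: the bar lies along the rack's y, this point 112 mm above the bench.
- pin_lift (a joint): Pin pulled up by, m: 0 = fully down, 0.020 = end stop. A spring pulls it down with 7.5 N at 0, 12.5 N at 0.020. Above 0.0145 it turns freely; in the shallow rest notch it reads about 0.011 and is clear of the tray. If let down with the tray not quite home it stops on the tray's flange at about 0.0075.
- pin_turn (a joint): Turn of the T-handle, rad, anticlockwise seen from above: 0 = over the deep slot, where the pin goes fully down; 1.05 = over the shallow rest notch, where it stays up; end stop at 1.12. Turns easily once lifted.
- scrap_bin_in (a point): Centre of the inner floor (4 mm above the bench) of the open yellow scrap bin, inside 112 mm (its x) by 142 mm (its y), walls 45 mm tall above the bench; fixed, its place varies.
- offcut_mid (a point): Centre of the loose pine offcut, 76 (its x) x 34 (y) x 32 mm (z), that lies on the rack's base plate in the way of the tray.
- tin1_mid (a point): Centre of a steel tin with green label and lid, 46 mm across, 50 mm tall, 0.15 kg, standing on the bench at the start. May be absent.
- tin2_mid (a point): Centre of a steel tin with red label and lid, 46 mm across, 50 mm tall, 0.15 kg, standing on the bench at the start. May be absent.
- tin3_mid (a point): Centre of a steel tin with blue label and lid, 46 mm across, 50 mm tall, 0.15 kg, standing on the bench at the start. May be absent.
- tin4_mid (a point): Centre of a steel tin with orange label and lid, 46 mm across, 50 mm tall, 0.15 kg, standing on the bench at the start. May be absent.
- screwdriver: Bystander, not part of the job: screwdriver with a coloured handle, lying; origin at its middle.
- castor: Bystander, not part of the job: small castor: steel plate 52 x 42 mm, white wheel, 54 mm tall; origin at its underside.
- tape_measure: Bystander, not part of the job: orange tape measure, 62 x 38 x 60 mm; origin at its underside.
- copper_tube: Bystander, not part of the job: short upright copper tube, 28 mm across, 70 mm tall; origin at its underside.
- fitting: Bystander, not part of the job: black plastic fitting, 55 x 32 x 26 mm; origin at its underside.
- glue: Bystander, not part of the job: white glue bottle, 52 mm across, 150 mm tall; origin at its underside.
- bit_box: Bystander, not part of the job: green box of bits, 85 x 55 x 28 mm; origin at its underside.

How it is judged:
On the way, in this order (a step that is already met when the one before it is completed fails the run):
1. the offcut lies in the scrap bin (x of offcut_mid in the frame of scrap_bin_in between -0.056 and 0.056 m and y of offcut_mid in the frame of scrap_bin_in between -0.071 and 0.071 m and z of offcut_mid in the frame of scrap_bin_in below 0.042 m), for 0.2 s.
2. the pin rests up in its rest notch, let go, with the tray still home (value of joint pin_lift above 0.009 m and value of joint pin_turn above 0.85 rad and contact force between the fingers and rack below 0.3 N and value of joint tray below 0.01 m), for 0.3 s.
3. the tray is fully out, the pin still resting up (value of joint pin_lift above 0.009 m and value of joint pin_turn above 0.85 rad and value of joint tray above 0.222 m), for 0.2 s.
4. all tins stand in the row on the tray while it is out (x of tin1_mid in the frame of tray_line between -0.011 and 0.011 m and y of tin1_mid in the frame of tray_line between -0.115 and 0.115 m and z of tin1_mid in the frame of tray_line between 0.018 and 0.032 m and angle between each of tin1_mid, tin2_mid, tin3_mid, tin4_mid's own z axis and vertical below 0.12 rad and (horizontal distance between tin1_mid and tin2_mid below 0.066 m or horizontal distance between tin1_mid and tin3_mid below 0.066 m or horizontal distance between tin1_mid and tin4_mid below 0.066 m) and x of tin2_mid in the frame of tray_line between -0.011 and 0.011 m and y of tin2_mid in the frame of tray_line between -0.115 and 0.115 m and z of tin2_mid in the frame of tray_line between 0.018 and 0.032 m and (horizontal distance between tin2_mid and tin1_mid below 0.066 m or horizontal distance between tin2_mid and tin3_mid below 0.066 m or horizontal distance between tin2_mid and tin4_mid below 0.066 m) and x of tin3_mid in the frame of tray_line between -0.011 and 0.011 m and y of tin3_mid in the frame of tray_line between -0.115 and 0.115 m and z of tin3_mid in the frame of tray_line between 0.018 and 0.032 m and (horizontal distance between tin3_mid and tin1_mid below 0.066 m or horizontal distance between tin3_mid and tin2_mid below 0.066 m or horizontal distance between tin3_mid and tin4_mid below 0.066 m) and x of tin4_mid in the frame of tray_line between -0.011 and 0.011 m and y of tin4_mid in the frame of tray_line between -0.115 and 0.115 m and z of tin4_mid in the frame of tray_line between 0.018 and 0.032 m and (horizontal distance between tin4_mid and tin1_mid below 0.066 m or horizontal distance between tin4_mid and tin2_mid below 0.066 m or horizontal distance between tin4_mid and tin3_mid below 0.066 m) and value of joint tray above 0.2 m), for 0.2 s.
At the end, for the whole second after the job is handed in: Offcut in the bin; every tin present upright on the tray, its centre within 11 mm of the red line and within 66 mm (centre to centre) of a neighbour; tray within 6 mm of home; pin within 3 mm of fully down (all of step 1 and x of tin1_mid in the frame of tray_line between -0.011 and 0.011 m and y of tin1_mid in the frame of tray_line between -0.115 and 0.115 m and z of tin1_mid in the frame of tray_line between 0.018 and 0.032 m and angle between each of tin1_mid, tin2_mid, tin3_mid, tin4_mid's own z axis and vertical below 0.12 rad and (horizontal distance between tin1_mid and tin2_mid below 0.066 m or horizontal distance between tin1_mid and tin3_mid below 0.066 m or horizontal distance between tin1_mid and tin4_mid below 0.066 m) and x of tin2_mid in the frame of tray_line between -0.011 and 0.011 m and y of tin2_mid in the frame of tray_line between -0.115 and 0.115 m and z of tin2_mid in the frame of tray_line between 0.018 and 0.032 m and (horizontal distance between tin2_mid and tin1_mid below 0.066 m or horizontal distance between tin2_mid and tin3_mid below 0.066 m or horizontal distance between tin2_mid and tin4_mid below 0.066 m) and x of tin3_mid in the frame of tray_line between -0.011 and 0.011 m and y of tin3_mid in the frame of tray_line between -0.115 and 0.115 m and z of tin3_mid in the frame of tray_line between 0.018 and 0.032 m and (horizontal distance between tin3_mid and tin1_mid below 0.066 m or horizontal distance between tin3_mid and tin2_mid below 0.066 m or horizontal distance between tin3_mid and tin4_mid below 0.066 m) and x of tin4_mid in the frame of tray_line between -0.011 and 0.011 m and y of tin4_mid in the frame of tray_line between -0.115 and 0.115 m and z of tin4_mid in the frame of tray_line between 0.018 and 0.032 m and (horizontal distance between tin4_mid and tin1_mid below 0.066 m or horizontal distance between tin4_mid and tin2_mid below 0.066 m or horizontal distance between tin4_mid and tin3_mid below 0.066 m) and value of joint tray below 0.006 m and value of joint pin_lift below 0.003 m); the robot touches nothing.
It fails at once if one of the other things on the bench is pushed more than 4 cm (distance of any of screwdriver, castor, tape_measure, copper_tube, fitting, glue, bit_box from where it was at the start of the episode above 0.04 m).
Of tin1, tin2, tin3, tin4 only 2 to 4 are there at a start; the rules pass over those that are not, and their reading is None.
At some moment in a run one of offcut, tin1, tin2, tin3, tin4 may be knocked a few centimetres aside while the robot is not near it.
Once in a run the grip may slacken for a moment while it holds something.
It also fails if it takes over 210 s, if anything falls off the work surface, if the arm or the gripper's body presses on something with over 40 N, if the wrist force passes 120 N, or if a joint passes its speed limit or range.

## Working session

There is one attempt and no reset: what is moved stays moved. The work goes in short steps, Python scripts to look and compute and a tool call to move; the robot and the scene stay as the last step left them, time stands still between calls to the robot, and variables do not carry over. Pictures are saved under pics/ and viewed, about 12 in all and at most 16, crops included, and the job is handed in when it is done.

Besides the shell and the picture viewer there is one more tool, called after "Call:" in YAML: its name, and indented under it one key for each argument. servo_tool: Moves the arm, as the interface text tells. Its arguments: {"type":"object","properties":{"rows":{"type":"array"},"force":{"type":"number"}},"required":["rows"]}

```bash
mkdir -p pics
cat > h.py <<'E'
import numpy as np,cv2
from station import sense,snapshot
from scipy.spatial.transform import Rotation as R
def world(s):
    z=s["z_map"];h,w=z.shape;f=h/2/np.tan(np.radians(s["vertical_fov"])/2)
    v,u=np.mgrid[:h,:w]
    P=np.stack([(u-s["cx"])*z/f,(v-s["cy"])*z/f,z],-1)
    T=np.array(s["cam_to_world"]);W=P@T[:3,:3].T+T[:3,3];W[z==0]=np.nan
    return W
def ray(s,u,v,h):
    f=480/2/np.tan(np.radians(s["vertical_fov"])/2);T=np.array(s["cam_to_world"])
    d=T[:3,:3]@np.array([(u-s["cx"])/f,(v-s["cy"])/f,1]);o=T[:3,3]
    return o+d*(h-o[2])/d[2]
def shift(p):
    s=sense();r=R.from_quat(s["tool_rot"]);return r.inv().apply(np.array(p)-s["tcp_pos"])*1000
E
python3 - <<'E'
from h import *
s=sense();print(s)
for n in("top","side"):
    a=snapshot(n);cv2.imwrite(f"pics/{n}0.png",a["image"]);print(n,a["vertical_fov"],a["cx"],a["cy"],np.round(a["cam_to_world"],3).tolist(),(a["z_map"]==0).mean())
    np.savez(f"{n}0.npz",**a)
print(R.from_quat(s["tool_rot"]).as_matrix().round(3))
E
```

```text
{'t': 0.0, 'q': array([ 9.61483219e-01,  5.28506820e-01,  1.43390294e+00,  1.49892260e-06,
        1.18134701e+00, -1.78501307e-01]), 'qd': array([-0.00068365, -0.000271  ,  0.00262073,  0.00163351, -0.00254679,
        0.00146941]), 'tau': array([-2.75239599e-04, -4.42347622e+01, -1.78022039e+01, -1.94510535e-04,
        8.46285751e-03, -1.19452420e-05]), 'tcp_pos': array([0.26078523, 0.56762605, 0.403708  ]), 'tool_rot': array([ 2.13744120e-01,  9.76889083e-01, -9.98925274e-04, -4.15933499e-04]), 'force': array([ 0.63461683, -0.35698194,  0.6205943 ]), 'ft_torque': array([ 0.01201858, -0.00996087,  0.01955456]), 'finger_gap': 1.003218407855385}
top 47.10841757594945 327.5963569475484 238.49996796746026 [[-0.026, -0.995, 0.092, 0.445], [-1.0, 0.028, 0.016, -0.02], [-0.018, -0.092, -0.996, 1.214], [0.0, 0.0, 0.0, 1.0]] 0.0038346354166666667
side 47.38185995288358 319.12437046143907 229.5931437267383 [[0.963, -0.218, 0.157, 0.393], [-0.269, -0.77, 0.579, -0.612], [-0.006, -0.6, -0.8, 0.886], [0.0, 0.0, 0.0, 1.0]] 0.0037955729166666667
[[-0.909  0.418 -0.001]
 [ 0.418  0.909 -0.002]
 [ 0.    -0.002 -1.   ]]
```

View pics/top0.png

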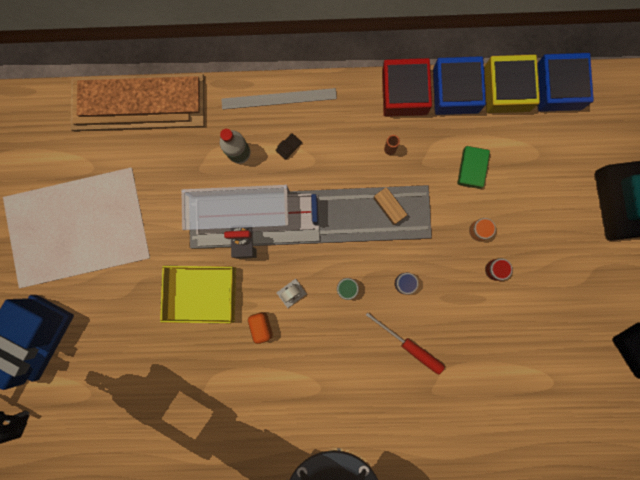

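View pics/side0.png

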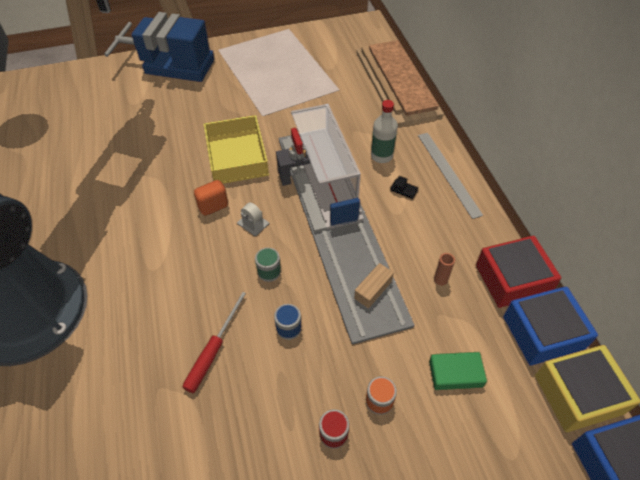

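The top view shows four tins (lids near green (347,289), blue (407,283), orange (484,229), red (500,269)), the offcut at (391,205), the bin at (199,294), the T-handle at (238,234) and the tray plate at (315,209). Next I'll measure them.

```bash
cat >> h.py <<'E'
def blob(s,W,box,hue,smin=100,vmin=40,zr=(0,1)):
    """centre, angle(deg world, long axis), size of masked world points"""
    u0,v0,u1,v1=box;hsv=cv2.cvtColor(s["image"],cv2.COLOR_BGR2HSV).astype(int)
    h=(hsv[...,0]-hue[0])%180
    m=(h<=(hue[1]-hue[0])%180)&(hsv[...,1]>=smin)&(hsv[...,2]>=vmin)&(W[...,2]>zr[0])&(W[...,2]<zr[1])
    k=np.zeros_like(m);k[v0:v1,u0:u1]=True;m&=k
    P=W[m]
    (c,sz,a)=cv2.minAreaRect((P[:,:2]*1000).astype(np.float32))
    if sz[0]<sz[1]: a+=90;sz=sz[::-1]
    return np.round(c,1),round(a%180,1),np.round(sz,1),np.round(np.nanmedian(P[:,2])*1000,1),len(P),np.round(np.median(P[:,:2],0)*1000,1)
E
python3 - <<'E'
from h import *
s=dict(np.load("top0.npz"));s={k:(v if v.ndim else float(v)) for k,v in s.items()};W=world(s)
for n,b,h,kw in [("tin_g",(330,272,365,305),(50,95),dict(smin=40,zr=(.043,.07))),("tin_b",(390,268,425,300),(100,135),dict(smin=40,zr=(.043,.07))),
 ("tin_o",(468,212,502,246),(2,15),dict(zr=(.043,.07))),("tin_r",(484,254,518,285),(170,3),dict(zr=(.043,.07))),
 ("off",(370,180,412,228),(8,25),dict(smin=50,zr=(.03,.06))),("bin",(155,260,240,328),(22,35),dict(zr=(.035,.06))),("binfloor",(155,260,240,328),(22,35),dict(zr=(-.01,.012))),
 ("pinh",(215,222,260,246),(170,8),dict(zr=(.11,.15))),("plate",(305,185,325,232),(100,130),dict(zr=(.065,.09)))]:
    try: print(n,*blob(s,W,b,h,**kw))
    except Exception as e: print(n,e)
# rack edges: base-plate grey region, z 5..15mm, u 325..435
m=(np.abs(W[...,2]-.010)<.006);k=np.zeros_like(m);k[175:255,322:440]=1;m&=k
hsv=cv2.cvtColor(s["image"],cv2.COLOR_BGR2HSV);m&=hsv[...,1]<60
P=(W[m][:,:2]*1000).astype(np.float32);print("base",cv2.minAreaRect(P),cv2.boxPoints(cv2.minAreaRect(P)).round(1).tolist())
for (u,v) in[(347,289),(407,283),(391,205),(238,234),(315,209),(199,294),(234,145),(290,292),(260,328)]:print(u,v,W[v,u].round(4))
E
```

```text
tin_g [446.3 -41.1] 133.1 [35.7 35.6] 52.0 246 [447.  -40.5]
tin_b [ 454.6 -166.4] 86.9 [33.9 33.8] 51.5 235 [ 454.7 -166.4]
tin_o [ 566.9 -333.7] 111.9 [45.2 41.9] 51.9 317 [ 566.3 -334.8]
tin_r [ 479.7 -365.4] 87.6 [36.2 35.9] 51.7 248 [ 480.2 -365.1]
off [ 621.8 -137.3] 35.9 [76.4 34.7] 43.0 587 [ 621.4 -137.5]
bin [443.3 280.3] 88.5 [152.4 118.7] 45.5 574 [441.9 279.7]
binfloor [443.1 288. ] 87.7 [165.1 124.9] 5.3 3060 [442.7 283.3]
pinh [560.7 178. ] 91.6 [51.5 14.1] 125.0 190 [560.  177.8]
plate [615.  24.] 1.3 [54.9  8.4] 77.9 106 [615.9  24.2]
base ((609.200927734375, -107.44857788085938), (116.46514892578125, 238.3037872314453), 0.7368277311325073) [[549.4000244140625, 10.899999618530273], [552.5, -227.3000030517578], [669.0, -225.8000030517578], [665.9000244140625, 12.399999618530273]]
347 289 [ 0.4453 -0.04    0.0517]
407 283 [ 0.4545 -0.1661  0.0526]
391 205 [ 0.622  -0.1397  0.0431]
238 234 [0.5598 0.1748 0.1273]
315 209 [0.613  0.0222 0.0771]
199 294 [0.4428 0.2834 0.0071]
234 145 [0.7457 0.1843 0.109 ]
290 292 [0.4421 0.0794 0.0585]
260 328 [0.3696 0.1424 0.0652]
```

Call:
servo_tool:
  rows:
    - [[-39, -31, 7], 8, 1]
    - [[-78, -62, 14], 16, 1]
    - [[-117, -92, 20], 24, 1]
    - [[-155, -122, 27], 32, 1]
    - [[-194, -153, 34], 40, 1]
    - [[-233, -184, 40], 48, 1]
    - [[-272, -214, 47], 56, 1]
    - [[-311, -245, 54], 64, 1]

```text
t: 0.9
tcp_pos: [0.4413, 0.2137, 0.3499]
tool_rot: [0.701, 0.713, -0.001, 0.0]
force: [0.5, 1.1, -0.3]
finger_gap: 1.003
```

```bash
cat >> h.py <<'E'
def plan(pts,start=None):
    """pts: list of (x,y,zgrasp mm, jaw deg or None); prints shift/turn of each from current pose"""
    s=sense();r=R.from_quat(s["tool_rot"]);M=r.as_matrix();p=s["tcp_pos"]*1000
    a0=np.degrees(np.arctan2(M[1,1],M[0,1]));print("t",round(s["t"],2),"grasp",(p-[0,0,155]).round(1),"jaw",a0.round(1),"gap",round(s["finger_gap"],3),"F",s["force"].round(1),"q6",np.degrees(s["q"][5]).round(1))
    for x,y,z,a in pts:
        d=M.T@(np.array([x,y,z+155])-p);t=0 if a is None else (-(a-a0)+180)%360-180
        print(" ->",d.round(1),"turn",round(t,1))
E
python3 -c "
from h import *
plan([(622,-137,120,-54.1),(622,-137,32,-54.1)])"
```

```text
t 0.9 grasp [441.3 213.7 194.9] jaw 1.0 gap 1.003 F [ 0.5  1.1 -0.3] q6 11.8
 -> [-353.7  174.6   75.3] turn 55.1
 -> [-353.5  174.7  163.3] turn 55.1
```

Call:
servo_tool:
  rows:
    - [[-44, 22, 5], 7, 1]
    - [[-88, 44, 10], 14, 1]
    - [[-133, 65, 15], 21, 1]
    - [[-177, 87, 25], 28, 1]
    - [[-221, 109, 40], 35, 1]
    - [[-265, 131, 50], 42, 1]
    - [[-310, 153, 65], 49, 1]
    - [[-354, 175, 75], 55, 1]

```text
t: 1.7
tcp_pos: [0.6203, -0.1348, 0.2749]
tool_rot: [0.952, 0.307, -0.002, -0.0]
force: [0.4, 0.4, 0.2]
finger_gap: 1.0
```

```bash
python3 -c "
from h import *
plan([(622,-137,32,-54.1)])
s=snapshot('top');W=world(s);print(blob(s,W,(330,160,440,250),(8,25),smin=50,zr=(.03,.06)))"
```

```text
t 1.7 grasp [ 620.3 -134.8  119.9] jaw -54.3 gap 1.0 F [0.4 0.4 0.2] q6 32.0
 -> [ 0.3  2.8 87.9] turn -0.2
(array([ 643.8, -108.4]), 124.8, array([9.9, 6. ]), np.float64(41.2), 16, array([ 643.1, -107.2]))
```

Call:
servo_tool:
  force: 40
  rows:
    - [[0, 3, 40], 0, 1]
    - [[0, 3, 75], 0, 1]
    - [[0, 3, 88], 0, 1]
    - [[0, 3, 88], 0, 1]
    - [[0, 3, 88], 0, -1]
    - [[0, 3, 88], 0, -1]
    - [[0, 3, 88], 0, -1]
    - [[0, 3, 88], 0, -1]

```text
t: 2.55
tcp_pos: [0.6267, -0.1451, 0.188]
tool_rot: [0.953, 0.304, 0.002, 0.005]
force: [-0.6, -0.3, -0.6]
finger_gap: 0.39
```

Call:
servo_tool:
  rows:
    - [[0, 0, 0], 0, -1]
    - [[0, 0, 0], 0, -1]
    - [[0, 0, -30], 0, -1]
    - [[0, 0, -60], 0, -1]
    - [[0, 0, -100], 0, -1]
    - [[0, 0, -140], 0, -1]
    - [[0, 0, -140], 0, -1]

```text
t: 3.25
tcp_pos: [0.6275, -0.1446, 0.3344]
tool_rot: [0.953, 0.304, 0.007, 0.009]
force: [0.9, -0.1, -0.7]
finger_gap: 0.392
```

```bash
python3 -c "
from h import *
plan([(443,280,160,-90),(443,280,60,-90),(443,280,32,-90)])"
```

```text
t 3.25 grasp [ 627.5 -144.6  179.4] jaw -54.6 gap 0.392 F [ 0.9 -0.1 -0.7] q6 32.0
 -> [  95.1 -453.4   10.1] turn 35.4
 -> [  94.3 -455.6  110.1] turn 35.4
 -> [  94.1 -456.2  138.1] turn 35.4
```

Call:
servo_tool:
  rows:
    - [[9, -45, 0], 4, -1]
    - [[18, -90, 0], 9, -1]
    - [[28, -135, 0], 13, -1]
    - [[37, -180, 0], 18, -1]
    - [[46, -225, 2], 22, -1]
    - [[56, -270, 4], 27, -1]
    - [[65, -315, 7], 31, -1]
    - [[74, -360, 10], 35.4, -1]

```text
t: 4.05
tcp_pos: [0.4786, 0.193, 0.3164]
tool_rot: [1.0, -0.002, 0.009, 0.007]
force: [0.3, -0.3, -0.9]
finger_gap: 0.393
```

```bash
python3 -c "
from h import *
plan([(443,280,150,-90),(443,280,32,-90)])"
```

```text
t 4.05 grasp [478.6 193.  161.4] jaw -90.2 gap 0.393 F [ 0.3 -0.3 -0.9] q6 100.9
 -> [-36.2 -87.    9.5] turn -0.2
 -> [-38.4 -88.6 127.5] turn -0.2
```

Call:
servo_tool:
  rows:
    - [[-18, -43, 5], 0, -1]
    - [[-36, -87, 10], 0, -1]
    - [[-36, -87, 10], 0, -1]
    - [[-37, -87, 50], 0, -1]
    - [[-38, -88, 90], 0, -1]
    - [[-38, -88, 125], 0, -1]
    - [[-38, -88, 125], 0, -1]
    - [[-38, -88, 125], 0, 0.3]

```text
t: 4.85
tcp_pos: [0.4435, 0.2789, 0.1892]
tool_rot: [1.0, -0.002, 0.008, 0.007]
force: [0.5, 0.7, -0.1]
finger_gap: 0.548
```

Call:
servo_tool:
  rows:
    - [[0, 0, 0], 0, 0.3]
    - [[0, 0, 0], 0, 0.3]
    - [[0, 0, 0], 0, 0.3]
    - [[0, 0, -40], 0, 0.3]
    - [[0, 0, -80], 0, 0.3]
    - [[0, 0, -120], 0, 0.3]
    - [[0, 0, -130], 0, 0.3]

```text
t: 5.55
tcp_pos: [0.4422, 0.2814, 0.3242]
tool_rot: [1.0, -0.002, 0.013, 0.005]
force: [0.7, 0.3, 0.0]
finger_gap: 0.65
```

Run:
```python
from h import *
plan([(560,178,165,1.2),(560,178,112,1.2)])
s=snapshot('side');W=world(s);cv2.imwrite("pics/side1.png",s["image"][60:420,100:560])
for n,b,h,kw in [("off",(190,100,300,200),(8,20),dict(smin=40,zr=(.01,.06))),("pinh",(270,110,330,180),(170,8),dict(zr=(.11,.15)))]:
    print(n,*blob(s,W,b,h,**kw))
```

```text
t 5.55 grasp [442.2 281.4 169.2] jaw -90.3 gap 0.65 F [0.7 0.3 0. ] q6 111.7
 -> [118.1 102.8   8.4] turn -91.5
 -> [116.7 102.2  61.3] turn -91.5
off [470.8 216.7] 63.9 [272.3 178.4] 36.5 1127 [423.2 257.6]
pinh [560.4 175.4] 91.0 [52.2 12.6] 123.5 159 [559.4 170.8]
```

View pics/side1.png

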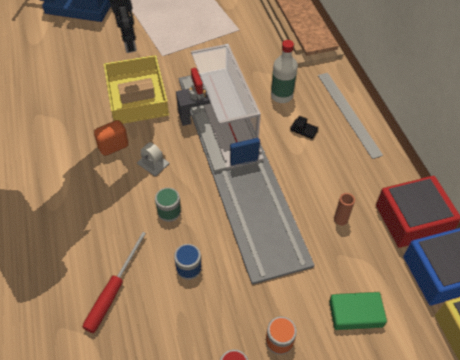

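The offcut lies in the bin (crop (137,92)). Next is the pin, with the plan now accounting for the slight tool tilt.

```bash
sed -i 's/np.array(\[x,y,z+155\])-p)/np.array([x,y,z])-155*M[:,2]-p)/; s/(p-\[0,0,155\])/(p+155*M[:,2])/' h.py; sed -i 's/d=M.T@(np.array(\[x,y,z\])-155/d=M.T@(np.array([x,y,z])-155/' h.py
python3 -c "
from h import *
plan([(560.5,176.8,165,1.2),(560.5,176.8,113,1.2)]);print(R.from_quat(sense()['tool_rot']).as_matrix()[:,2])"
```

```text
t 5.6 grasp [446.1 279.6 168.9] jaw -90.3 gap 0.65 F [ 0.6 -0.4  1.3] q6 111.7
 -> [114.7 102.2   8. ] turn -91.5
 -> [113.4 101.7  60. ] turn -91.5
[ 0.02555189 -0.01093591 -0.99961368]
```

Call:
servo_tool:
  rows:
    - [[20, 20, 0], -8.5, 1]
    - [[40, 40, 0], -17, 1]
    - [[60, 60, 0], -25.5, 1]
    - [[80, 80, 0], -34, 1]
    - [[115, 102, 0], -42.5, 1]
    - [[115, 102, 0], -51, 1]
    - [[115, 102, 0], -59.5, 1]
    - [[115, 102, 0], -68, 1]

```text
t: 6.4
tcp_pos: [0.5563, 0.1782, 0.3266]
tool_rot: [0.829, 0.559, 0.006, 0.011]
force: [0.5, -1.1, -0.1]
finger_gap: 0.999
```

Call:
servo_tool:
  rows:
    - [[0, 0, 0], -8.5, 1]
    - [[0, 0, 0], -17, 1]
    - [[0, 0, 0], -23.5, 1]
    - [[0, 0, 0], -23.5, 1]

```text
t: 6.8
tcp_pos: [0.5558, 0.1781, 0.3255]
tool_rot: [0.698, 0.716, 0.003, 0.012]
force: [-1.1, -0.2, 0.4]
finger_gap: 1.001
```

```bash
python3 -c "
from h import *
plan([(560.5,176.8,150,1.2),(560.5,176.8,113,1.2)]);print(R.from_quat(sense()['tool_rot']).as_matrix()[:,2])"
```

```text
t 6.8 grasp [559.  176.3 170.5] jaw 1.5 gap 1.001 F [-1.1 -0.2  0.4] q6 6.0
 -> [ 0.7  1.1 20.5] turn 0.3
 -> [ 1.2  0.3 57.5] turn 0.3
[ 0.02086891 -0.01153547 -0.99971567]
```

Call:
servo_tool:
  force: 60
  rows:
    - [[1, 1, 30], 0, 1]
    - [[1, 0, 57], 0, 1]
    - [[1, 0, 57], 0, 1]
    - [[1, 0, 57], 0, -1]
    - [[1, 0, 57], 0, -1]
    - [[1, 0, 57], 0, -1]
    - [[1, 0, 57], 0, -1]
    - [[1, 0, 57], 0, -1]

```text
t: 7.6
tcp_pos: [0.5573, 0.1785, 0.2694]
tool_rot: [0.698, 0.716, 0.004, 0.012]
force: [0.9, -0.3, 13.1]
finger_gap: 0.158
```

Call:
servo_tool:
  rows:
    - [[0, 0, 0], 0, -1]
    - [[0, 0, 0], 0, -1]
    - [[0, 0, 0], 0, -1]

```text
t: 7.9
tcp_pos: [0.5573, 0.1785, 0.2696]
tool_rot: [0.698, 0.716, 0.004, 0.012]
force: [1.1, 0.6, 1.7]
finger_gap: 0.152
```

```bash
python3 -c "
from h import *
plan([(560.5,176.8,132,1.2)])"
```

```text
t 7.9 grasp [560.8 176.7 114.6] jaw 1.5 gap 0.152 F [1.1 0.6 1.7] q6 6.2
 -> [ -0.1   0.1 -17.4] turn 0.3
```

Call:
servo_tool:
  rows:
    - [[0, 0, -9], 0, -1]
    - [[0, 0, -18], 0, -1]
    - [[0, 0, -18.5], 0, -1]
    - [[0, 0, -18.5], 0, -1]

```text
t: 8.3
tcp_pos: [0.557, 0.1785, 0.2875]
tool_rot: [0.698, 0.716, 0.004, 0.012]
force: [5.0, 0.5, -12.6]
finger_gap: 0.15
```

Call:
servo_tool:
  rows:
    - [[0, 0, 0], -8, -1]
    - [[0, 0, 0], -16, -1]
    - [[0, 0, 0], -24, -1]
    - [[0, 0, 0], -32, -1]
    - [[0, 0, 0], -40, -1]
    - [[0, 0, 0], -48, -1]
    - [[0, 0, 0], -56, -1]
    - [[0, 0, 0], -60, -1]

```text
t: 9.1
tcp_pos: [0.5575, 0.1789, 0.2868]
tool_rot: [0.245, 0.969, -0.002, 0.013]
force: [4.8, 2.1, -13.1]
finger_gap: 0.152
```

Run:
```python
from h import *
plan([(560.5,176.8,125,61.2)])
s=snapshot('side');cv2.imwrite("pics/side2.png",cv2.resize(s["image"][90:230,240:400],None,fx=4,fy=4))
```

```text
t 9.1 grasp [561.3 177.5 131.9] jaw 61.7 gap 0.152 F [  4.8   2.1 -13.1] q6 -54.0
 -> [ 0.5 -1.   6.9] turn 0.5
```

View pics/side2.png

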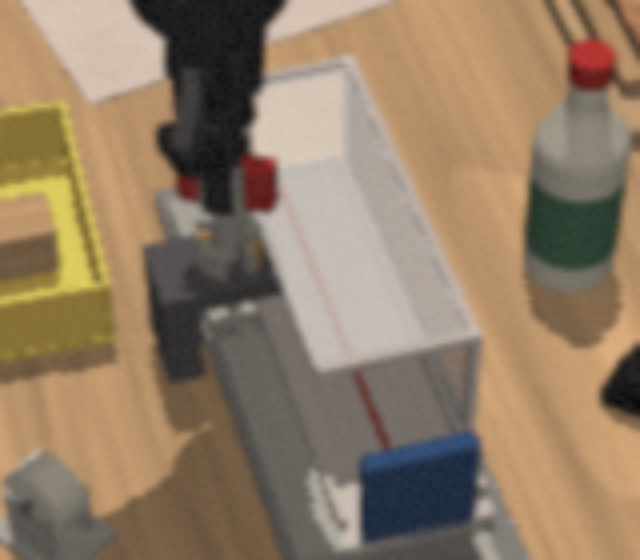

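The bar is lifted and turned (crop (228,185)). I'll lower it into the notch.

Call:
servo_tool:
  rows:
    - [[0, 0, 3], 0, -1]
    - [[0, 0, 6], 0, -1]
    - [[0, 0, 8], 0, -1]
    - [[0, 0, 8], 0, -1]

```text
t: 9.55
tcp_pos: [0.5576, 0.179, 0.2804]
tool_rot: [0.244, 0.97, -0.001, 0.013]
force: [0.2, -0.1, 2.7]
finger_gap: 0.15
```

Call:
servo_tool:
  rows:
    - [[0, 0, -1], 0, 0.5]
    - [[0, 0, -1], 0, 0.5]
    - [[0, 0, -1], 0, 0.5]
    - [[0, 0, -1], 0, 0.5]
    - [[0, 0, -30], 0, 0.5]
    - [[0, 0, -60], 0, 1]
    - [[0, 0, -70], 0, 1]
    - [[0, 0, -70], 0, 1]

```text
t: 10.35
tcp_pos: [0.5562, 0.1797, 0.3519]
tool_rot: [0.244, 0.97, -0.001, 0.015]
force: [0.1, -0.1, -0.7]
finger_gap: 0.999
```

Run:
```python
from h import *
plan([(615.5,23,140,91),(615.5,23,60,91)])
s=snapshot('side');W=world(s)
for n,b,h,kw in [("pinh",(265,105,335,180),(170,8),dict(zr=(.115,.16))),("plate",(320,190,370,230),(100,130),dict(zr=(.068,.09)))]:
    print(n,*blob(s,W,b,h,**kw))
```

```text
t 10.35 grasp [560.7 178.4 197. ] jaw 61.7 gap 0.999 F [ 0.1 -0.1 -0.7] q6 -54.1
 -> [-120.2 -111.2   59.9] turn -29.3
 -> [-117.8 -111.7  139.8] turn -29.3
pinh [561.1 176.8] 152.4 [50.9 18. ] 129.7 273 [559.1 173. ]
plate [615.3  21.3] 1.5 [54.7 13.4] 75.3 179 [614.6  19.3]
```

Call:
servo_tool:
  rows:
    - [[-24, -22, 0], -6, 0]
    - [[-48, -44, 0], -12, 0]
    - [[-72, -66, 0], -18, 0]
    - [[-96, -89, 10], -24, 0]
    - [[-120, -111, 30], -29.3, 0]
    - [[-120, -111, 50], -29.3, 0]
    - [[-119, -111, 80], -29.3, 0]
    - [[-119, -111, 80], -29.3, 0]

```text
t: 11.2
tcp_pos: [0.6075, 0.0245, 0.2677]
tool_rot: [-0.008, 1.0, -0.004, 0.007]
force: [-1.1, 1.1, 0.2]
finger_gap: 0.501
```

```bash
python3 -c "
from h import *
plan([(615.5,22.5,60,91)])"
```

```text
t 11.2 grasp [609.5  23.3 112.7] jaw 90.9 gap 0.501 F [-1.1  1.1  0.2] q6 -98.8
 -> [-5.3 -0.5 52.8] turn -0.1
```

Call:
servo_tool:
  force: 60
  rows:
    - [[-5, -0.5, 20], 0, 0]
    - [[-5, -0.5, 50], 0, 0]
    - [[-5, -0.5, 53], 0, 0]
    - [[-5, -0.5, 53], 0, -1]
    - [[-5, -0.5, 53], 0, -1]
    - [[-5, -0.5, 53], 0, -1]
    - [[-5, -0.5, 53], 0, -1]

```text
t: 11.9
tcp_pos: [0.6136, 0.0238, 0.2163]
tool_rot: [-0.008, 1.0, -0.004, 0.008]
force: [-0.4, 0.6, 2.3]
finger_gap: 0.129
```

```bash
python3 -c "
from h import *
plan([(619.5+.5,22.5-237,60,91),(615.5,22.5,60,91)])"
```

```text
t 11.9 grasp [616.1  22.7  61.3] jaw 90.9 gap 0.129 F [-0.4  0.6  2.3] q6 -98.8
 -> [-1.000e-01 -2.372e+02  3.000e+00] turn -0.1
 -> [ 0.6 -0.2  1.3] turn -0.1
```

Call:
servo_tool:
  rows:
    - [[0, -20, 0], 0, -1]
    - [[0, -50, 0], 0, -1]
    - [[0, -85, 0], 0, -1]
    - [[0, -120, 0], 0, -1]
    - [[0, -155, 0], 0, -1]
    - [[0, -190, 0], 0, -1]
    - [[0, -218, 0], 0, -1]
    - [[0, -234, 0], 0, -1]

```text
t: 12.7
tcp_pos: [0.6171, -0.2114, 0.2164]
tool_rot: [-0.007, 1.0, -0.003, 0.008]
force: [5.9, 3.5, -13.1]
finger_gap: 0.13
```

```bash
python3 -c "
from h import *
plan([(619.5+.5,22.5-237,60,91)])"
```

```text
t 12.7 grasp [ 619.5 -212.2   61.4] jaw 90.8 gap 0.13 F [  5.9   3.5 -13.1] q6 -119.7
 -> [-0.5 -2.3  1.4] turn -0.2
```

Call:
servo_tool:
  rows:
    - [[0, 0, 0], 0, 0]
    - [[0, 0, 0], 0, 0]
    - [[0, 0, 0], 0, 0]
    - [[0, 0, -40], 0, 0.5]
    - [[0, 0, -80], 0, 1]
    - [[0, 0, -110], 0, 1]
    - [[0, 0, -110], 0, 1]

```text
t: 13.4
tcp_pos: [0.617, -0.2108, 0.3329]
tool_rot: [-0.008, 1.0, -0.006, 0.013]
force: [1.2, 0.5, 0.8]
finger_gap: 0.998
```

```bash
cat > tins.py <<'E'
from h import *
def circ(s,W,hue,smin,box):
    """tin lid centre from coloured lid points near z 50mm: enclosing circle"""
    hsv=cv2.cvtColor(s["image"],cv2.COLOR_BGR2HSV).astype(int)
    m=((hsv[...,0]-hue[0])%180<=(hue[1]-hue[0])%180)&(hsv[...,1]>=smin)&(W[...,2]>box[4])&(W[...,2]<box[5])&(W[...,0]>box[0])&(W[...,0]<box[1])&(W[...,1]>box[2])&(W[...,1]<box[3])
    m=m.astype(np.uint8);n,l,st,c=cv2.connectedComponentsWithStats(m)
    if n<2: return None
    i=1+np.argmax(st[1:,4]);P=(W[l==i]*1000)
    (c,r)=cv2.minEnclosingCircle(P[:,:2].astype(np.float32));return np.round(c,1),round(r,1),P[:,2].mean().round(1),st[i,4]
H=dict(g=((50,95),40),b=((100,135),40),o=((3,15),120),r=((165,2),100))
def tins(names="gbor",box=(.3,.8,-.5,.15,.044,.085),views=("top","side")):
    for v in views:
        s=snapshot(v);W=world(s)
        for n in names: print(v,n,circ(s,W,*H[n],box))
    return s
E
python3 - <<'E'
from tins import *
plan([])
for v in("top","side"):
    s=snapshot(v);W=world(s);cv2.imwrite(f"pics/{v}3.png",s["image"])
    for n in "gbor": print(v,n,circ(s,W,*H[n],(.3,.585,-.5,.15,.044,.062)))
    print(blob(s,W,(220,100,520,300),(100,130),zr=(.066,.09)) )
E
```

```text
t 13.4 grasp [ 621.  -212.6  178. ] jaw 90.9 gap 0.998 F [1.2 0.5 0.8] q6 -119.7
top g (array([446.9, -40.5]), 19.3, np.float64(51.8), np.int32(207))
top b None
top o (array([ 517.1, -369.6]), 19.6, np.float64(52.0), np.int32(183))
top r (array([ 512.3, -368.5]), 16.8, np.float64(51.8), np.int32(48))
(array([ 836.8, -268.9]), 71.3, array([30.9,  0. ]), np.float64(66.2), 2, array([ 836.8, -268.9]))
side g (array([446.6, -42.1]), 19.5, np.float64(50.7), np.int32(266))
side b (array([ 454.7, -167.9]), 19.5, np.float64(50.8), np.int32(345))
side o (array([ 566.7, -335.9]), 19.2, np.float64(50.6), np.int32(448))
side r (array([ 517.1, -370.1]), 19.2, np.float64(50.7), np.int32(473))
(array([0., 0.]), 0.0, array([0., 0.]), np.float64(nan), 0, array([nan, nan]))
  return np.nanmean(a, axis, out=out, keepdims=keepdims)
  return _methods._mean(a, axis=axis, dtype=dtype,
  ret = um.true_divide(
```

View pics/top3.png

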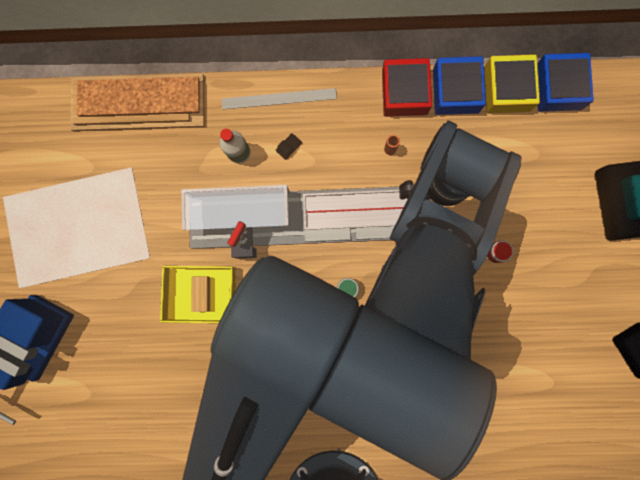

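Top view: the tray is out (line from (305,211) to (405,209)), the bar rests turned at (238,234), and the offcut is in the bin at (200,293). The red tin has been knocked to about (517,-370) mm. I'll fit the line and start with the orange tin.

Run:
```python
from tins import *
s=snapshot("top");hsv=cv2.cvtColor(s["image"],cv2.COLOR_BGR2HSV).astype(int)
m=((hsv[...,0]+12)%180<24)&(hsv[...,1]>100);k=np.zeros_like(m);k[200:222,300:410]=1
v,u=np.nonzero(m&k);P=np.array([ray(s,a,b,.02) for a,b in zip(u,v)])
vx,vy,x0,y0=cv2.fitLine((P[:,:2]*1000).astype(np.float32),cv2.DIST_HUBER,0,.01,.01).ravel()
print("line",len(P),vx/vy,[(y,round(x0+vx/vy*(y-y0),1)) for y in(-163,-109,-55,-1)],P[:,1].min(),P[:,1].max())
plan([(566.7,-335.3,150,-55),(566.7,-335.3,30,-55)])
```

```text
line 205 -0.015700512 [(-163, np.float32(619.5)), (-109, np.float32(618.7)), (-55, np.float32(617.8)), (-1, np.float32(617.0))] -0.16801107098642612 0.0441938221784614
t 13.55 grasp [ 617.4 -211.   171.6] jaw 90.9 gap 1.003 F [ 0.3 -0.2 -0.6] q6 -119.7
 -> [  52.9 -123.5   21.5] turn 145.9
 -> [  54.6 -122.8  141.5] turn 145.9
```

Call:
servo_tool:
  rows:
    - [[6, -15, 0], 8.5, 1]
    - [[12, -30, 0], 17, 1]
    - [[18, -45, 0], 25.5, 1]
    - [[25, -60, 0], 34, 1]
    - [[32, -75, 0], 42.5, 1]
    - [[39, -90, 0], 51, 1]
    - [[46, -105, 0], 59.5, 1]
    - [[53, -123, 0], 68, 1]

```text
t: 14.35
tcp_pos: [0.5632, -0.3336, 0.3244]
tool_rot: [0.555, 0.832, 0.002, 0.005]
force: [0.0, -0.4, -0.0]
finger_gap: 0.998
```

Call:
servo_tool:
  rows:
    - [[0, 0, 0], 8.5, 1]
    - [[0, 0, 0], 17, 1]
    - [[0, 0, 0], 25.5, 1]
    - [[0, 0, 0], 34, 1]
    - [[0, 0, 0], 42.5, 1]
    - [[0, 0, 0], 51, 1]
    - [[0, 0, 0], 59.5, 1]
    - [[0, 0, 0], 68, 1]

```text
t: 15.15
tcp_pos: [0.5627, -0.333, 0.3223]
tool_rot: [0.926, 0.376, 0.004, 0.001]
force: [-0.0, 0.1, 0.2]
finger_gap: 0.996
```

Call:
servo_tool:
  rows:
    - [[0, 0, 15], 9.5, 1]
    - [[0, 0, 25], 9.5, 1]
    - [[0, 0, 25], 9.5, 1]
    - [[0, 0, 25], 9.5, 1]

```text
t: 15.55
tcp_pos: [0.5628, -0.3328, 0.2963]
tool_rot: [0.954, 0.299, 0.003, 0.0]
force: [0.2, -0.3, 0.4]
finger_gap: 0.997
```

Run:
```python
from tins import *
tins("gbor",views=("side",))
plan([(566.7,-335.3,30,-55)])
```

```text
side g (array([445.9, -42.2]), 19.4, np.float64(50.8), np.int32(266))
side b (array([ 454.2, -167.8]), 19.7, np.float64(50.8), np.int32(342))
side o (array([ 566.2, -336.2]), 19.3, np.float64(50.6), np.int32(440))
side r (array([ 517.4, -370.4]), 19.3, np.float64(50.5), np.int32(476))
t 15.6 grasp [ 564.2 -333.   142. ] jaw -55.2 gap 0.999 F [0.6 0.3 0.2] q6 14.6
 -> [ -0.    2.9 112. ] turn -0.2
```

Call:
servo_tool:
  force: 50
  rows:
    - [[0, 3, 40], 0, 1]
    - [[0, 3, 80], 0, 1]
    - [[0, 3, 112], 0, 1]
    - [[0, 3, 112], 0, 1]
    - [[0, 3, 112], 0, -1]
    - [[0, 3, 112], 0, -1]
    - [[0, 3, 112], 0, -1]
    - [[0, 3, 112], 0, -1]

```text
t: 16.4
tcp_pos: [0.5664, -0.3361, 0.1879]
tool_rot: [0.954, 0.299, 0.005, 0.003]
force: [-0.0, 0.3, 6.4]
finger_gap: 0.526
```

Call:
servo_tool:
  rows:
    - [[0, 0, 0], 0, -1]
    - [[0, 0, -30], -6, -1]
    - [[0, 0, -70], -14, -1]
    - [[0, 0, -110], -22, -1]
    - [[0, 0, -110], -30, -1]
    - [[0, 0, -110], -38, -1]
    - [[0, 0, -110], -46, -1]
    - [[0, 0, -110], -54, -1]

```text
t: 17.2
tcp_pos: [0.565, -0.3356, 0.2984]
tool_rot: [0.712, 0.702, 0.003, 0.005]
force: [0.3, 0.4, -0.9]
finger_gap: 0.526
```

Run:
```python
from tins import *
plan([(619.5,-163,130,0.9),(619.5,-163,51,0.9)])
```

```text
t 17.2 grasp [ 566.8 -336.1  143.4] jaw -0.8 gap 0.526 F [ 0.3  0.4 -0.9] q6 -39.8
 -> [173.8  50.   13.5] turn -1.7
 -> [174.1  49.1  92.5] turn -1.7
```

Call:
servo_tool:
  rows:
    - [[40, 12, 0], -1.7, -1]
    - [[80, 24, 0], -1.7, -1]
    - [[120, 36, 0], -1.7, -1]
    - [[160, 47, 0], -1.7, -1]
    - [[174, 50, 10], -1.7, -1]
    - [[174, 50, 40], -1.7, -1]
    - [[174, 50, 65], -1.7, -1]
    - [[174, 50, 65], -1.7, -1]

```text
t: 18.0
tcp_pos: [0.6166, -0.162, 0.23]
tool_rot: [0.702, 0.713, 0.001, 0.002]
force: [-1.7, 0.1, -1.3]
finger_gap: 0.523
```

Run:
```python
from tins import *
tins("o",(.55,.7,-.25,-.1,.06,.12),("side",))
plan([(619.5,-163,54,0.9)])
```

```text
side o (array([ 613.4, -163.3]), 22.4, np.float64(93.0), np.int32(250))
t 18.05 grasp [ 618.5 -162.8   76.8] jaw 0.9 gap 0.527 F [-0.3  0.4 -1.6] q6 -25.7
 -> [-0.2  0.8 22.8] turn -0.0
```

Call:
servo_tool:
  rows:
    - [[0, 1, 12], 0, -1]
    - [[0, 1, 23], 0, -1]
    - [[0, 1, 23], 0, -1]
    - [[0, 1, 23], 0, 0.6]
    - [[0, 1, 23], 0, 1]
    - [[0, 1, 23], 0, 1]
    - [[0, 1, -10], 0, 1]
    - [[0, 1, -50], 0, 1]

```text
t: 18.85
tcp_pos: [0.6172, -0.1621, 0.2807]
tool_rot: [0.702, 0.712, 0.001, 0.001]
force: [-0.3, -1.1, -0.0]
finger_gap: 1.003
```

Run:
```python
from tins import *
plan([(517.3,-370,130,0.9),(517.3,-370,30,0.9)])
s=tins("gbor",views=("side",));cv2.imwrite("pics/side4.png",s["image"])
```

```text
t 18.85 grasp [ 617.6 -162.   125.7] jaw 0.9 gap 1.003 F [-0.3 -1.1 -0. ] q6 -25.7
 -> [-206.5 -103.4   -4.7] turn -0.0
 -> [-206.5 -103.7   95.3] turn -0.0
side g (array([447.2, -42.3]), 19.6, np.float64(50.8), np.int32(267))
side b (array([ 618.8, -214.1]), 28.5, np.float64(66.4), np.int32(461))
side o (array([369.8, 143.7]), 32.2, np.float64(55.8), np.int32(410))
side r (array([ 517.3, -370. ]), 18.7, np.float64(50.5), np.int32(468))
```

View pics/side4.png

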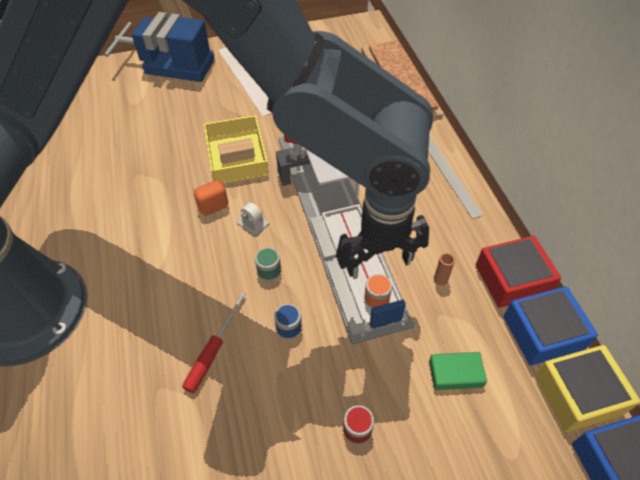

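Orange stands on the line at (378,290); red is at (358,423). Next comes red.

Call:
servo_tool:
  rows:
    - [[-42, -21, -5], 0, 1]
    - [[-84, -42, -5], 0, 1]
    - [[-126, -63, -5], 0, 1]
    - [[-168, -84, -5], 0, 1]
    - [[-206, -103, -5], 0, 1]
    - [[-206, -103, 10], 0, 1]
    - [[-206, -103, 30], 0, 1]
    - [[-206, -103, 30], 0, 1]

```text
t: 19.7
tcp_pos: [0.5193, -0.3697, 0.256]
tool_rot: [0.702, 0.712, 0.004, 0.005]
force: [-0.0, 0.6, -0.5]
finger_gap: 0.999
```

Run:
```python
from tins import *
plan([(517.3,-370,31,0.9)])
```

```text
t 19.7 grasp [ 521.2 -369.9  101. ] jaw 0.8 gap 0.999 F [-0.   0.6 -0.5] q6 -46.8
 -> [ 0.  -4.8 70. ] turn -0.1
```

Call:
servo_tool:
  rows:
    - [[0, -4, 35], 0, 1]
    - [[0, -4.5, 70], 0, 1]
    - [[0, -4.5, 70], 0, 1]
    - [[0, -4.5, 70], 0, -1]
    - [[0, -4.5, 70], 0, -1]
    - [[0, -4.5, 70], 0, -1]
    - [[0, -4.5, 70], 0, -1]
    - [[0, -4.5, 70], 0, -1]

```text
t: 20.5
tcp_pos: [0.5165, -0.3704, 0.1887]
tool_rot: [0.702, 0.712, 0.004, 0.007]
force: [0.1, 1.0, 5.5]
finger_gap: 0.525
```

Call:
servo_tool:
  rows:
    - [[0, 0, 0], 0, -1]
    - [[0, 0, -35], 0, -1]
    - [[0, 0, -75], 0, -1]
    - [[0, 0, -110], 0, -1]
    - [[0, 0, -110], 0, -1]

```text
t: 21.0
tcp_pos: [0.5162, -0.3713, 0.3048]
tool_rot: [0.702, 0.712, 0.004, 0.013]
force: [1.0, -0.2, -0.9]
finger_gap: 0.524
```

Run:
```python
from tins import *
plan([(618.7,-109,130,0.9),(618.7,-109,77,0.9)])
```

```text
t 21.0 grasp [ 519.9 -373.3  149.8] jaw 0.9 gap 0.524 F [ 1.  -0.2 -0.9] q6 -47.1
 -> [263.  102.2  18.8] turn -0.0
 -> [263.7 101.   71.8] turn -0.0
```

Call:
servo_tool:
  rows:
    - [[44, 17, 0], 0, -1]
    - [[88, 34, 0], 0, -1]
    - [[132, 51, 0], 0, -1]
    - [[176, 68, 0], 0, -1]
    - [[220, 85, 0], 0, -1]
    - [[263, 102, 5], 0, -1]
    - [[263, 102, 30], 0, -1]
    - [[263, 101, 60], 0, -1]

```text
t: 21.8
tcp_pos: [0.6156, -0.1053, 0.2439]
tool_rot: [0.7, 0.714, 0.005, 0.015]
force: [1.0, 0.4, -2.0]
finger_gap: 0.528
```

Run:
```python
from tins import *
plan([(618.7,-109,54,0.9)])
tins("ro",(.58,.66,-.2,-.05,.06,.14),("side",))
```

```text
t 21.8 grasp [ 619.8 -107.5   89. ] jaw 1.1 gap 0.528 F [ 1.   0.4 -2. ] q6 -20.8
 -> [-1.  -2.1 35. ] turn 0.2
side r (array([ 614.7, -106.6]), 22.3, np.float64(106.5), np.int32(242))
side o (array([ 619.2, -165.3]), 19.3, np.float64(70.6), np.int32(323))
```

Call:
servo_tool:
  rows:
    - [[-1, -2, 18], 0, -1]
    - [[-1, -2, 35], 0, -1]
    - [[-1, -2, 35], 0, -1]
    - [[-1, -2, 35], 0, 0.6]
    - [[-1, -2, 35], 0, 1]
    - [[-1, -2, 35], 0, 1]
    - [[-1, -2, 0], 0, 1]
    - [[-1, -2, -35], 0, 1]

```text
t: 22.65
tcp_pos: [0.61, -0.1063, 0.272]
tool_rot: [0.701, 0.713, 0.001, 0.007]
force: [0.1, 0.3, -0.1]
finger_gap: 1.001
```

Run:
```python
from tins import *
plan([(454.4,-167.6,125,0.9),(454.4,-167.6,31,0.9)])
tins("ro",(.58,.66,-.2,-.05,.06,.09),("side",))
tins("b",(.35,.56,-.3,0,.044,.062),("side",))
```

```text
t 22.65 grasp [ 611.9 -107.6  117.1] jaw 1.0 gap 1.001 F [ 0.1  0.3 -0.1] q6 -20.9
 -> [ -57.4 -158.3   -9.4] turn 0.1
 -> [ -56.6 -159.5   84.6] turn 0.1
side r (array([ 612.5, -107.3]), 19.4, np.float64(70.7), np.int32(278))
side o (array([ 619.5, -164.3]), 20.1, np.float64(70.6), np.int32(324))
side b (array([ 453.4, -168.3]), 20.2, np.float64(50.7), np.int32(348))
```

Red sits about 6 mm off the line, so I'll regrip and shift it while I'm here.

Call:
servo_tool:
  rows:
    - [[0, 0, 35], 0, 1]
    - [[0, 0, 62], 0, 1]
    - [[0, 0, 62], 0, -1]
    - [[0, 0, 62], 0, -1]
    - [[0, 0, 62], 0, -1]
    - [[0, 0, 62], 0, -1]
    - [[0, 0, 59], 0, -1]
    - [[0, 4, 59], 0, -1]

```text
t: 23.55
tcp_pos: [0.6177, -0.1076, 0.2194]
tool_rot: [0.701, 0.713, 0.004, 0.014]
force: [1.3, 0.0, -1.4]
finger_gap: 0.522
```

Run:
```python
from tins import *
plan([(618.7,-109,54,0.9)])
```

```text
t 23.55 grasp [ 621.7 -109.7   64.5] jaw 1.0 gap 0.522 F [ 1.3  0.  -1.4] q6 -20.8
 -> [ 0.9 -3.3 10.4] turn 0.1
```

Call:
servo_tool:
  rows:
    - [[1, -1, 5], 0, -1]
    - [[1, -1, 10], 0, -1]
    - [[1, -1, 11], 0, -1]
    - [[1, -1, 11], 0, -1]
    - [[1, -1, 11], 0, -1]

```text
t: 24.05
tcp_pos: [0.6183, -0.1071, 0.216]
tool_rot: [0.701, 0.713, 0.005, 0.017]
force: [-7.5, 2.0, 38.3]
finger_gap: 0.524
```

Call:
servo_tool:
  rows:
    - [[0, 0, 0], 0, 0.3]
    - [[0, 0, 0], 0, 0.6]
    - [[0, 0, 0], 0, 1]
    - [[0, 0, 0], 0, 1]
    - [[0, 0, -20], 0, 1]
    - [[0, 0, -60], 0, 1]

```text
t: 24.65
tcp_pos: [0.615, -0.1058, 0.272]
tool_rot: [0.701, 0.713, 0.003, 0.012]
force: [-0.2, 0.0, -0.4]
finger_gap: 0.996
```

Run:
```python
from tins import *
plan([(454.2,-168,125,0.9),(454.2,-168,31,0.9)])
tins("ro",(.58,.66,-.2,-.05,.06,.09),("side",))
```

```text
t 24.65 grasp [ 618.4 -107.8  117.1] jaw 1.0 gap 0.996 F [-0.2  0.  -0.4] q6 -20.7
 -> [ -57.5 -165.   -10.8] turn 0.1
 -> [ -56.2 -167.1   83.2] turn 0.1
side r (array([ 622.9, -108.3]), 19.8, np.float64(70.6), np.int32(275))
side o (array([ 619. , -164.2]), 20.0, np.float64(70.7), np.int32(328))
```

Call:
servo_tool:
  rows:
    - [[-15, -42, -10], 0, 1]
    - [[-30, -84, -10], 0, 1]
    - [[-45, -126, -10], 0, 1]
    - [[-57, -165, -10], 0, 1]
    - [[-57, -165, 0], 0, 1]
    - [[-57, -166, 20], 0, 1]
    - [[-57, -166, 30], 0, 1]
    - [[-57, -166, 30], 0, 1]

```text
t: 25.5
tcp_pos: [0.454, -0.1667, 0.2439]
tool_rot: [0.701, 0.713, 0.006, 0.018]
force: [-0.4, 1.0, 0.9]
finger_gap: 0.998
```

Run:
```python
from tins import *
plan([(454.2,-168,31,0.9)])
print(R.from_quat(sense()['tool_rot']).as_matrix()[:,2])
```

```text
t 25.5 grasp [ 459.3 -169.2   89. ] jaw 1.1 gap 0.998 F [-0.4  1.   0.9] q6 -35.0
 -> [ 2.3 -7.  57.8] turn 0.2
[ 0.03377281 -0.01612238 -0.99929949]
```

Call:
servo_tool:
  rows:
    - [[2, -7, 30], 0, 1]
    - [[2, -7, 57], 0, 1]
    - [[2, -7, 57], 0, 1]
    - [[2, -7, 57], 0, -1]
    - [[2, -7, 57], 0, -1]
    - [[2, -7, 57], 0, -1]
    - [[2, -7, 57], 0, -1]
    - [[2, -7, 57], 0, -1]

```text
t: 26.3
tcp_pos: [0.4492, -0.1659, 0.1884]
tool_rot: [0.7, 0.713, 0.006, 0.019]
force: [0.4, 0.1, 6.0]
finger_gap: 0.526
```

Call:
servo_tool:
  rows:
    - [[0, 0, 0], 0, -1]
    - [[0, 0, -35], 0, -1]
    - [[0, 0, -75], 0, -1]
    - [[0, 0, -110], 0, -1]
    - [[0, 0, -110], 0, -1]
    - [[0, 0, -110], 0, -1]

```text
t: 26.9
tcp_pos: [0.4452, -0.1638, 0.2993]
tool_rot: [0.7, 0.713, 0.007, 0.02]
force: [0.0, -0.3, -2.1]
finger_gap: 0.524
```

Run:
```python
from tins import *
plan([(618.2,-55,130,0.9),(618.2,-55,77,0.9)])
print(R.from_quat(sense()['tool_rot']).as_matrix()[:,2])
```

```text
t 26.9 grasp [ 451.1 -166.8  144.4] jaw 1.1 gap 0.524 F [ 0.  -0.3 -2.1] q6 -35.2
 -> [109.  168.5  18.6] turn 0.2
 -> [110.1 166.5  71.6] turn 0.2
[ 0.03811883 -0.01903476 -0.9990919 ]
```

Call:
servo_tool:
  rows:
    - [[25, 40, 0], 0, -1]
    - [[50, 80, 0], 0, -1]
    - [[75, 120, 0], 0, -1]
    - [[100, 155, 0], 0, -1]
    - [[109, 168, 10], 0, -1]
    - [[109, 167, 40], 0, -1]
    - [[109, 167, 65], 0, -1]
    - [[109, 167, 65], 0, -1]

```text
t: 27.7
tcp_pos: [0.6098, -0.0524, 0.2327]
tool_rot: [0.7, 0.714, 0.003, 0.015]
force: [-0.7, 0.7, -2.8]
finger_gap: 0.533
```

Run:
```python
from tins import *
plan([(618.2,-55,54.5,0.9)])
tins("b",(.58,.66,-.1,0,.06,.14),("side",))
tins("ro",(.58,.66,-.2,-.07,.06,.09),("side",))
print(R.from_quat(sense()['tool_rot']).as_matrix()[:,2])
```

```text
t 27.7 grasp [613.7 -54.9  77.8] jaw 1.1 gap 0.533 F [-0.7  0.7 -2.8] q6 -15.8
 -> [ 0.2  3.9 23.4] turn 0.2
side b (array([610.1, -55.8]), 24.5, np.float64(97.7), np.int32(264))
side r (array([ 623.5, -107.7]), 20.2, np.float64(70.5), np.int32(273))
side o (array([ 619.9, -164.2]), 19.5, np.float64(70.4), np.int32(327))
[ 0.03375355 -0.01798685 -0.99926832]
```

Call:
servo_tool:
  rows:
    - [[0, 4, 12], 0, -1]
    - [[0, 4, 21], 0, -1]
    - [[0, 4, 21], 0, -1]
    - [[0, 4, 21], 0, -1]

```text
t: 28.2
tcp_pos: [0.6163, -0.0535, 0.2158]
tool_rot: [0.701, 0.713, 0.005, 0.018]
force: [-0.3, 1.0, -2.1]
finger_gap: 0.523
```

Call:
servo_tool:
  rows:
    - [[0, -2, 3], 0, -1]
    - [[0, -3, 6], 0, -1]
    - [[0, -3, 6], 0, -1]
    - [[0, -3, 6], 0, -1]

```text
t: 28.6
tcp_pos: [0.6134, -0.0536, 0.2097]
tool_rot: [0.701, 0.713, 0.005, 0.018]
force: [-0.0, -0.6, -2.7]
finger_gap: 0.527
```

Call:
servo_tool:
  rows:
    - [[0, 0, 1], 0, 0.3]
    - [[0, 0, 1], 0, 0.6]
    - [[0, 0, 1], 0, 1]
    - [[0, 0, 1], 0, 1]
    - [[0, 0, -20], 0, 1]
    - [[0, 0, -60], 0, 1]
    - [[0, 0, -65], 0, 1]

```text
t: 29.3
tcp_pos: [0.6128, -0.0528, 0.2789]
tool_rot: [0.701, 0.713, 0.007, 0.022]
force: [1.5, -0.1, 0.1]
finger_gap: 1.001
```

Run:
```python
from tins import *
plan([(446.7,-41.8,120,0.9),(446.7,-41.8,31,0.9)])
tins("bro",(.58,.66,-.2,0,.06,.085),("side",))
tins("g",(.4,.5,-.2,.05,.044,.062),("side",))
```

```text
t 29.3 grasp [619.2 -55.9 124.1] jaw 1.1 gap 1.001 F [ 1.5 -0.1  0.1] q6 -15.8
 -> [  17.2 -172.3   -3.4] turn 0.2
 -> [  19.  -175.9   85.5] turn 0.2
side b (array([618.7, -54.8]), 21.0, np.float64(70.7), np.int32(269))
side r (array([ 622.4, -107.6]), 19.9, np.float64(70.7), np.int32(277))
side o (array([ 619.7, -163.8]), 19.8, np.float64(70.6), np.int32(327))
side g (array([446.3, -41.5]), 19.2, np.float64(50.7), np.int32(267))
```

Call:
servo_tool:
  rows:
    - [[4, -43, 0], 0, 1]
    - [[8, -86, 0], 0, 1]
    - [[12, -129, 0], 0, 1]
    - [[17, -172, 0], 0, 1]
    - [[17, -172, 0], 0, 1]
    - [[18, -174, 20], 0, 1]
    - [[18, -174, 30], 0, 1]
    - [[18, -174, 30], 0, 1]

```text
t: 30.2
tcp_pos: [0.4386, -0.0383, 0.238]
tool_rot: [0.701, 0.713, 0.005, 0.018]
force: [-0.5, 0.5, 1.0]
finger_gap: 1.0
```

Run:
```python
from tins import *
plan([(446.5,-41.6,32,0.9)])
```

```text
t 30.2 grasp [443.8 -41.   83.1] jaw 1.0 gap 1.0 F [-0.5  0.5  1. ] q6 -19.9
 -> [ 0.3  1.  51.2] turn 0.1
```

Call:
servo_tool:
  rows:
    - [[0, 1, 30], 0, 1]
    - [[0, 1, 51], 0, 1]
    - [[0, 1, 51], 0, 1]
    - [[0, 1, 51], 0, -1]
    - [[0, 1, 51], 0, -1]
    - [[0, 1, 51], 0, -1]
    - [[0, 1, 51], 0, -1]
    - [[0, 1, 51], 0, -1]

```text
t: 31.0
tcp_pos: [0.4413, -0.0392, 0.1886]
tool_rot: [0.701, 0.713, 0.006, 0.019]
force: [-1.1, 0.3, 6.6]
finger_gap: 0.525
```

Call:
servo_tool:
  rows:
    - [[0, 0, 0], 0, -1]
    - [[0, 0, -35], 0, -1]
    - [[0, 0, -75], 0, -1]
    - [[0, 0, -110], 0, -1]
    - [[0, 0, -110], 0, -1]
    - [[0, 0, -110], 0, -1]

```text
t: 31.6
tcp_pos: [0.4373, -0.0371, 0.2993]
tool_rot: [0.701, 0.713, 0.006, 0.02]
force: [0.4, -0.6, -2.1]
finger_gap: 0.527
```

Run:
```python
from tins import *
plan([(617.2,-1.5,130,0.9),(617.2,-1.5,70,0.9)])
```

```text
t 31.6 grasp [443.1 -40.  144.5] jaw 1.1 gap 0.527 F [ 0.4 -0.6 -2.1] q6 -20.0
 -> [ 35.7 174.1  20.3] turn 0.2
 -> [ 36.9 171.9  80.2] turn 0.2
```

Call:
servo_tool:
  rows:
    - [[9, 43, 0], 0, -1]
    - [[18, 86, 0], 0, -1]
    - [[27, 129, 0], 0, -1]
    - [[36, 172, 0], 0, -1]
    - [[36, 172, 15], 0, -1]
    - [[36, 172, 50], 0, -1]
    - [[36, 172, 70], 0, -1]
    - [[36, 172, 70], 0, -1]

```text
t: 32.4
tcp_pos: [0.6085, 0.001, 0.2295]
tool_rot: [0.701, 0.713, 0.003, 0.015]
force: [-0.7, 0.2, -1.7]
finger_gap: 0.526
```

Run:
```python
from tins import *
plan([(617.2,-1.5,54.5,0.9)])
```

```text
t 32.4 grasp [612.5  -1.6  74.5] jaw 1.0 gap 0.526 F [-0.7  0.2 -1.7] q6 -10.6
 -> [ 0.4  4.2 20.2] turn 0.1
```

Call:
servo_tool:
  rows:
    - [[0, 4, 10], 0, -1]
    - [[0, 3, 17], 0, -1]
    - [[0, 3, 17], 0, -1]
    - [[0, 3, 17], 0, -1]

```text
t: 32.8
tcp_pos: [0.6121, 0.0007, 0.2129]
tool_rot: [0.701, 0.713, 0.003, 0.015]
force: [-0.1, -0.5, -0.7]
finger_gap: 0.525
```

Run:
```python
from tins import *
plan([(617.2,-1.5,54.5,0.9)])
```

```text
t 32.8 grasp [616.2  -1.9  58. ] jaw 1.0 gap 0.525 F [-0.1 -0.5 -0.7] q6 -10.5
 -> [0.5 0.9 3.5] turn 0.1
```

Call:
servo_tool:
  rows:
    - [[0, 1, 3.5], 0, -1]
    - [[0, 1, 3.5], 0, -1]
    - [[0, 1, 3.5], 0, 0.3]
    - [[0, 1, 3.5], 0, 0.7]
    - [[0, 1, 3.5], 0, 1]
    - [[0, 1, 3.5], 0, 1]
    - [[0, 1, -30], 0, 1]
    - [[0, 1, -80], 0, 1]

```text
t: 33.6
tcp_pos: [0.6098, 0.0022, 0.2906]
tool_rot: [0.701, 0.713, 0.001, 0.012]
force: [1.1, -0.4, -0.5]
finger_gap: 1.002
```

Run:
```python
from tins import *
plan([(617.5,-212.5,160,90.9),(617.5,-212.5,60,90.9)])
s=tins("gbro",(.58,.66,-.2,.04,.06,.085),("side",))
W=world(s);print(blob(s,W,(350,270,430,345),(100,130),zr=(.068,.085)))
cv2.imwrite("pics/side5.png",s["image"])
```

```text
t 33.6 grasp [ 6.127e+02 -3.000e-01  1.357e+02] jaw 1.0 gap 1.002 F [ 1.1 -0.4 -0.5] q6 -10.6
 -> [-212.6    1.5  -20.9] turn -89.9
 -> [-211.    -0.4   79.1] turn -89.9
side g (array([617.2,  -1.6]), 19.6, np.float64(70.6), np.int32(235))
side b (array([619.3, -54.9]), 20.6, np.float64(70.4), np.int32(268))
side r (array([ 623.3, -107.8]), 19.7, np.float64(70.5), np.int32(279))
side o (array([ 619.6, -163.5]), 20.2, np.float64(70.7), np.int32(328))
(array([ 619.2, -213.3]), 0.5, array([56.9, 11.5]), np.float64(76.0), 239, array([ 617.3, -214.8]))
```

View pics/side5.png

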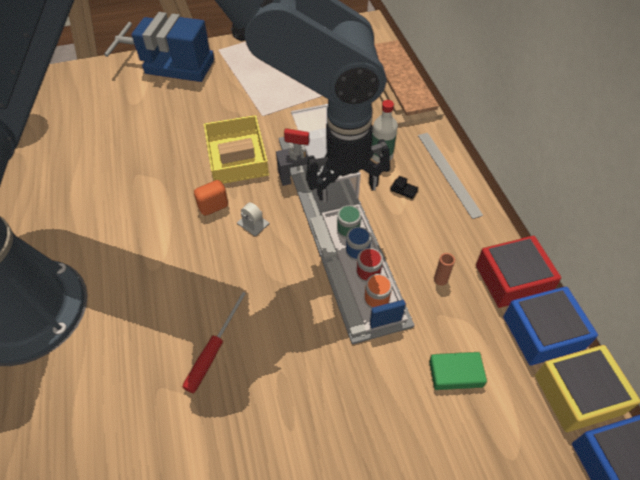

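All four tins stand in the row (lids (349,219), (358,242), (370,263), (379,290)). There is little room for a finger between orange and the plate, so I'll push the plate home from outside with shut fingers.

Call:
servo_tool:
  rows:
    - [[-40, 1, -25], 0, -1]
    - [[-80, 2, -25], 0, -1]
    - [[-120, 3, -25], 0, -1]
    - [[-160, 4, -25], 0, -1]
    - [[-200, 4, -25], 0, -1]
    - [[-250, 4, -25], 0, -1]
    - [[-250, 4, -10], 0, -1]
    - [[-250, 4, -10], 0, -1]

```text
t: 34.45
tcp_pos: [0.6199, -0.2486, 0.3139]
tool_rot: [0.701, 0.712, 0.006, 0.018]
force: [-0.2, 1.3, -0.4]
finger_gap: 0.002
```

Run:
```python
from tins import *
plan([(620,-250,60,0.9)])
```

```text
t 34.45 grasp [ 625.1 -251.2  159. ] jaw 0.9 gap 0.002 F [-0.2  1.3 -0.4] q6 -32.5
 -> [ 3.  -8.3 98.7] turn 0.0
```

Call:
servo_tool:
  rows:
    - [[0, -8, 40], 0, -1]
    - [[0, -8, 80], 0, -1]
    - [[0, -8, 98], 0, -1]
    - [[0, -8, 98], 0, -1]
    - [[5, -8, 98], 0, -1]
    - [[10, -8, 98], 0, -1]
    - [[15, -8, 98], 0, -1]

```text
t: 35.15
tcp_pos: [0.6156, -0.2346, 0.2173]
tool_rot: [0.701, 0.713, 0.006, 0.019]
force: [-0.0, -0.1, -0.0]
finger_gap: 0.003
```

Run:
```python
from tins import *
plan([(616.3,5,60,0.9)])
```

```text
t 35.15 grasp [ 621.1 -237.4   62.5] jaw 1.0 gap 0.003 F [-0.  -0.1 -0. ] q6 -31.7
 -> [242.5  -0.9  -2.1] turn 0.1
```

Call:
servo_tool:
  rows:
    - [[3, 0, 0], 0, -1]
    - [[8, 0, 0], 0, -1]
    - [[16, 0, 0], 0, -1]
    - [[26, 0, 0], 0, -1]
    - [[37, 0, 0], 0, -1]
    - [[48, 0, 0], 0, -1]
    - [[58, 0, 0], 0, -1]
    - [[66, 0, 0], 0, -1]

```text
t: 35.95
tcp_pos: [0.6145, -0.1673, 0.216]
tool_rot: [0.701, 0.713, 0.006, 0.019]
force: [0.9, -2.2, 2.4]
finger_gap: -0.003
```

Run:
```python
from tins import *
plan([(616.3,5,60,0.9)])
s=tins("gbro",(.58,.66,-.2,.12,.06,.085),("side",))
W=world(s);print(blob(s,W,(300,190,430,345),(100,130),zr=(.071,.085)))
```

```text
t 35.95 grasp [ 620.1 -170.1   61.1] jaw 1.0 gap -0.003 F [ 0.9 -2.2  2.4] q6 -26.2
 -> [175.1  -0.8  -2.1] turn 0.1
side g None
side b (array([613. ,   1.2]), 16.9, np.float64(70.7), np.int32(87))
side r (array([619.5, -46.8]), 20.4, np.float64(70.5), np.int32(137))
side o (array([603.5, -98.7]), 6.0, np.float64(70.8), np.int32(12))
(array([607.6,  -2.3]), 117.5, array([25. , 11.8]), np.float64(71.7), 31, array([607.9,  -3.7]))
```

Call:
servo_tool:
  rows:
    - [[4, 0, 0], 0, -1]
    - [[12, 0, 0], 0, -1]
    - [[22, 0, 0], 0, -1]
    - [[34, 0, 0], 0, -1]
    - [[46, 0, 0], 0, -1]
    - [[58, 0, 0], 0, -1]
    - [[70, 0, 0], 0, -1]
    - [[80, 0, 0], 0, -1]

```text
t: 36.8
tcp_pos: [0.6127, -0.0846, 0.2143]
tool_rot: [0.701, 0.713, 0.006, 0.018]
force: [0.3, -3.4, 2.3]
finger_gap: 0.0
```

Call:
servo_tool:
  rows:
    - [[6, 0, 0], 0, -1]
    - [[16, 0, 0], 0, -1]
    - [[28, 0, 0], 0, -1]
    - [[40, 0, 0], 0, -1]
    - [[52, 0, 0], 0, -1]
    - [[62, 0, 0], 0, -1]
    - [[70, 0, 0], 0, -1]
    - [[76, 0, 0], 0, -1]

```text
t: 37.6
tcp_pos: [0.6112, -0.0076, 0.2129]
tool_rot: [0.7, 0.713, 0.006, 0.017]
force: [0.3, -1.8, 1.6]
finger_gap: 0.002
```

Run:
```python
from tins import *
plan([(616.3,5,60,0.9)])
```

```text
t 37.6 grasp [616.4 -10.   58. ] jaw 1.1 gap 0.002 F [ 0.3 -1.8  1.6] q6 -11.6
 -> [15.   0.2 -2.2] turn 0.2
```

Call:
servo_tool:
  rows:
    - [[3, 0, 0], 0, -1]
    - [[6, 0, 0], 0, -1]
    - [[9, 0, 0], 0, -1]
    - [[11, 0, 0], 0, -1]
    - [[13, 0, 0], 0, -1]
    - [[15, 0, 0], 0, -1]
    - [[16, 0, 0], 0, -1]
    - [[17, 0, 0], 0, -1]

```text
t: 38.4
tcp_pos: [0.6109, 0.0087, 0.2127]
tool_rot: [0.7, 0.714, 0.006, 0.018]
force: [-0.3, -8.2, 1.7]
finger_gap: 0.001
```

Run:
```python
from tins import *
plan([])
s=snapshot("top");W=world(s);print(blob(s,W,(295,180,345,235),(100,130),zr=(.068,.085)))
```

```text
t 38.4 grasp [616.1   6.   57.8] jaw 1.1 gap 0.001 F [-0.3 -8.2  1.7] q6 -9.9
(array([0., 0.]), 0.0, array([0., 0.]), np.float64(nan), 0, array([nan, nan]))
  return np.nanmean(a, axis, out=out, keepdims=keepdims)
  return _methods._mean(a, axis=axis, dtype=dtype,
  ret = um.true_divide(
```

Call:
servo_tool:
  rows:
    - [[2, 0, 0], 0, -1]
    - [[3, 0, 0], 0, -1]
    - [[3, 0, 0], 0, -1]

```text
t: 38.75
tcp_pos: [0.611, 0.0093, 0.2128]
tool_rot: [0.7, 0.714, 0.004, 0.019]
force: [-0.4, -12.1, 1.5]
finger_gap: -0.003
```

Call:
servo_tool:
  rows:
    - [[-5, 0, 0], 0, -1]
    - [[-20, 0, 0], 0, -1]
    - [[-40, 0, -20], 0, -1]
    - [[-40, 0, -70], 0, -1]
    - [[-40, 0, -110], 0, -0.5]
    - [[-40, 0, -110], 0, 0]
    - [[-40, 0, -110], 0, 0]

```text
t: 39.45
tcp_pos: [0.608, -0.0286, 0.3245]
tool_rot: [0.7, 0.714, 0.005, 0.02]
force: [-0.2, -0.1, -0.9]
finger_gap: 0.495
```

Run:
```python
from tins import *
plan([(560.8,176.8,180,62),(560.8,176.8,125,62)])
s=snapshot("side");W=world(s);print(blob(s,W,(300,190,370,230),(100,130),zr=(.068,.09)))
print(blob(s,W,(265,105,335,180),(170,8),zr=(.115,.16)))
cv2.imwrite("pics/side6.png",s["image"][80:360,200:480])
```

```text
t 39.45 grasp [613.4 -31.9 169.6] jaw 1.2 gap 0.495 F [-0.2 -0.1 -0.9] q6 -13.7
 -> [209.4 -47.9 -16.7] turn -60.8
 -> [210.6 -49.8  38.3] turn -60.8
(array([614.8,  21.5]), 0.6, array([55.1, 11.5]), np.float64(75.2), 156, array([617.1,  19.2]))
(array([560.1, 176. ]), 151.2, array([51.7, 17.7]), np.float64(130.5), 280, array([559.5, 173.1]))
```

View pics/side6.png

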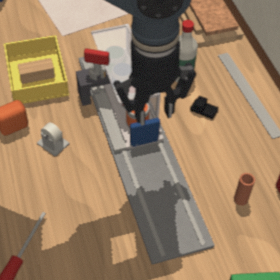

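The tray is home (plate at its original reading). Next, the pin.

Call:
servo_tool:
  rows:
    - [[42, -10, -10], -8, 0.6]
    - [[84, -20, -16], -16, 0.6]
    - [[126, -30, -16], -24, 0.6]
    - [[168, -40, -16], -32, 0.6]
    - [[209, -48, -16], -40, 0.6]
    - [[209, -48, -16], -48, 0.6]
    - [[209, -48, -16], -56, 0.6]
    - [[209, -48, -16], -60.8, 0.6]

```text
t: 40.3
tcp_pos: [0.5539, 0.1805, 0.3306]
tool_rot: [0.239, 0.971, -0.007, 0.016]
force: [-0.9, 0.4, 0.6]
finger_gap: 0.801
```

Call:
servo_tool:
  rows:
    - [[0, 0, 0], 0, 0.6]
    - [[0, 0, 0], 0, 0.6]

```text
t: 40.5
tcp_pos: [0.5532, 0.1805, 0.3286]
tool_rot: [0.24, 0.971, -0.008, 0.013]
force: [-0.2, -0.3, -0.9]
finger_gap: 0.801
```

Run:
```python
from tins import *
plan([(560.6,176.6,125,62)])
```

```text
t 40.5 grasp [556.6 177.2 173.7] jaw 62.2 gap 0.801 F [-0.2 -0.3 -0.9] q6 -53.9
 -> [-2.4  1.8 48.8] turn 0.2
```

Call:
servo_tool:
  force: 60
  rows:
    - [[-2, 2, 25], 0, 0.6]
    - [[-2, 2, 48], 0, 0.6]
    - [[-2, 2, 48], 0, 0.6]
    - [[-2, 2, 48], 0, -1]
    - [[-2, 2, 48], 0, -1]
    - [[-2, 2, 48], 0, -1]
    - [[-2, 2, 48], 0, -1]
    - [[-2, 2, 48], 0, -1]

```text
t: 41.3
tcp_pos: [0.5575, 0.1806, 0.2819]
tool_rot: [0.24, 0.971, -0.007, 0.015]
force: [-0.2, 1.6, 4.2]
finger_gap: 0.151
```

Call:
servo_tool:
  rows:
    - [[0, 0, 0], 0, -1]
    - [[0, 0, -4], 0, -1]
    - [[0, 0, -7], 0, -1]
    - [[0, 0, -7], 0, -1]

```text
t: 41.7
tcp_pos: [0.5573, 0.1807, 0.2881]
tool_rot: [0.24, 0.971, -0.007, 0.014]
force: [3.5, -0.5, -13.3]
finger_gap: 0.15
```

Run:
```python
from tins import *
plan([(560.6,176.6,125,0)])
```

```text
t 41.7 grasp [561.1 177.5 133.2] jaw 62.2 gap 0.15 F [  3.5  -0.5 -13.3] q6 -53.7
 -> [ 0.2 -1.   8.2] turn 62.2
```

Call:
servo_tool:
  rows:
    - [[0, 0, 0], 8, -1]
    - [[0, 0, 0], 16, -1]
    - [[0, 0, 0], 24, -1]
    - [[0, 0, 0], 32, -1]
    - [[0, 0, 0], 40, -1]
    - [[0, 0, 0], 48, -1]
    - [[0, 0, 0], 56, -1]
    - [[0, 0, 0], 61, -1]

```text
t: 42.5
tcp_pos: [0.5569, 0.1805, 0.287]
tool_rot: [0.701, 0.713, -0.0, 0.015]
force: [5.2, 0.4, -12.5]
finger_gap: 0.152
```

Run:
```python
from tins import *
plan([(560.6,176.6,114,1)])
s=snapshot("side");W=world(s)
print(blob(s,W,(265,105,335,180),(170,8),zr=(.115,.16)))
print(sense()["tcp_pos"],sense()["ft_torque"])
```

```text
t 42.5 grasp [560.1 177.1 132.1] jaw 1.0 gap 0.152 F [  5.2   0.4 -12.5] q6 7.5
 -> [-0.1  0.1 18.1] turn -0.0
(array([559.2, 175.2]), 91.0, array([53.5, 16.5]), np.float64(139.1), 167, array([560.2, 163.4]))
[0.55688417 0.18044621 0.28700097] [-0.1857497   0.21768163  0.02551974]
```

Call:
servo_tool:
  rows:
    - [[0, 0, 5], 0, -1]
    - [[0, 0, 10], 0, -1]
    - [[0, 0, 14], 0, -1]
    - [[0, 0, 16], 0, -1]
    - [[0, 0, 16], 0, -1]

```text
t: 43.05
tcp_pos: [0.5571, 0.1802, 0.2712]
tool_rot: [0.701, 0.713, -0.0, 0.015]
force: [3.5, 2.2, -7.4]
finger_gap: 0.148
```

Call:
servo_tool:
  rows:
    - [[0, 0, 0.5], 0, 0]
    - [[0, 0, 0.5], 0, 0.3]
    - [[0, 0, 0.5], 0, 0.3]
    - [[0, 0, 0.5], 0, 0.3]
    - [[0, 0, -30], 0, 0.5]
    - [[0, 0, -70], 0, 0.5]
    - [[0, 0, -110], 0, 0.5]

```text
t: 43.75
tcp_pos: [0.5545, 0.1824, 0.3821]
tool_rot: [0.701, 0.713, -0.001, 0.014]
force: [0.6, 0.3, -0.1]
finger_gap: 0.751
```

Call:
servo_tool:
  rows:
    - [[40, -30, 0], 0, 0.5]
    - [[80, -60, 0], 0, 0.5]
    - [[120, -90, 0], 0, 0.5]
    - [[160, -120, 0], 0, 0.5]
    - [[200, -130, 0], 0, 0.5]
    - [[200, -130, 0], 0, 0.5]

```text
t: 44.35
tcp_pos: [0.4192, 0.384, 0.3757]
tool_rot: [0.699, 0.715, 0.0, 0.014]
force: [0.3, -0.3, 0.0]
finger_gap: 0.748
```

Run:
```python
from tins import *
plan([])
for v in("top","side"):
    s=snapshot(v);W=world(s);b=(215,215,265,250) if v=="top" else (265,105,335,185)
    print(v,"pin",blob(s,W,b,(170,8),zr=(.1,.16)))
    b=(295,180,330,235) if v=="top" else (300,190,370,230)
    print("plate",blob(s,W,b,(100,130),zr=(.068,.09)))
    cv2.imwrite(f"pics/{v}7.png",cv2.resize(s["image"][160:350,150:350],None,fx=3,fy=3) if v=="top" else cv2.resize(s["image"][90:240,200:400],None,fx=4,fy=4))
```

```text
t 44.35 grasp [422.3 381.1 220.7] jaw 1.3 gap 0.748 F [ 0.3 -0.3  0. ] q6 31.2
top pin (array([560.5, 178.2]), 90.9, array([51.3, 14.1]), np.float64(125.5), 203, array([559.7, 177.2]))
plate (array([615.3,  24.2]), 179.3, array([55.6,  8.3]), np.float64(78.4), 105, array([617.1,  24.2]))
side pin (array([560.6, 175. ]), 90.1, array([52., 13.]), np.float64(122.7), 191, array([559., 167.]))
plate (array([614.8,  21.4]), 179.6, array([54.7, 11.4]), np.float64(75.4), 181, array([615.6,  19.2]))
```

View pics/top7.png

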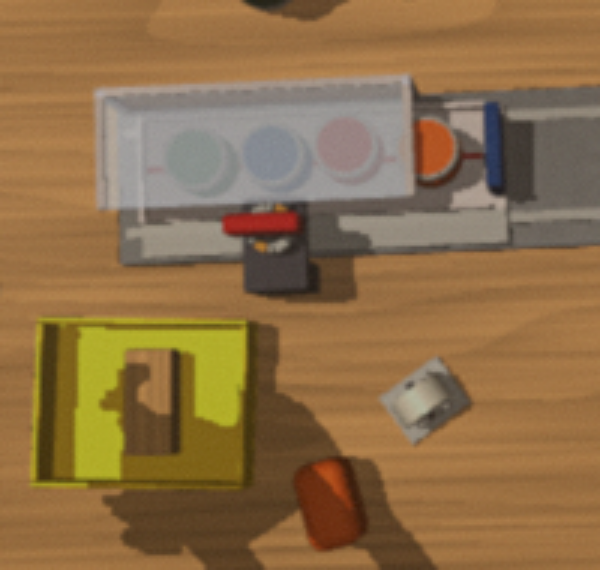

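View pics/side7.png

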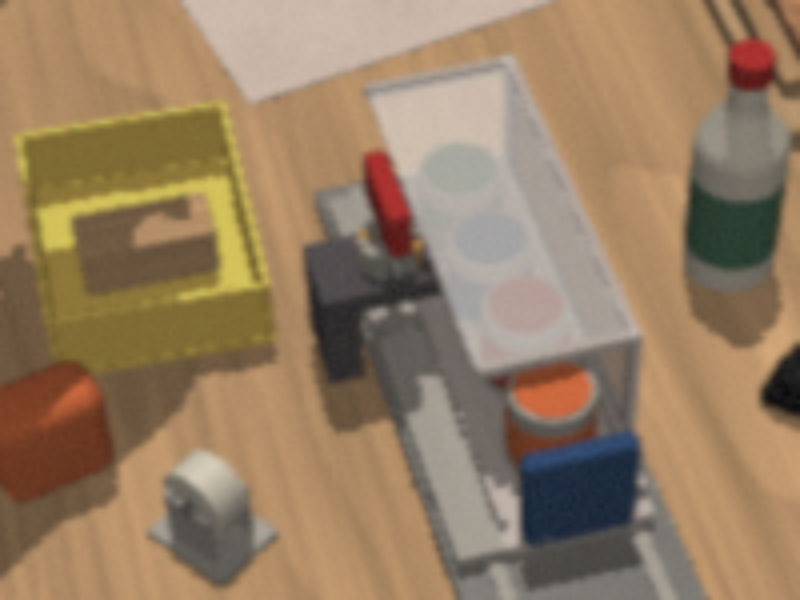

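The final views show four upright tins in a row on the line, the tray home, the T-handle down along the rack, and the offcut in the bin. I'll hand it in.

```bash
python3 -c "
from station import sign_off
print(sign_off())"
```

```text
the job is handed in; nothing more can be done
None
```

The job is done and handed in at about 44 s of robot time; `sign_off` gives no verdict.

- **Offcut and tray:** I put the offcut in the bin, then lifted and turned the pin into its rest notch and pulled the tray out 235 mm.
- **Tins:** All four tins were present. From the handle end they stand orange, red, blue, green. The red tin was knocked aside before I picked it, so I measured it again.
- **Closing up:** I pushed the tray home from outside with shut fingers, because the gap between the orange tin and the handle plate was too tight to pinch. Then I turned the pin back and let it down.

**Last checks**
- **Tray and pin:** The handle plate is at its starting position to within about 1 mm. The T-handle is back along the rack's y at its starting height, also within about 1 mm.
- **Tin row:** With the tray out, neighbours were 53 to 56 mm apart centre to centre. Orange, blue and green stood within about 2 mm of the line and red about 4–5 mm off, all inside the 11 mm limit. With the tray home, I only estimated the tins by eye through the cover: the row looked unchanged, with red still the odd one out.
- **Offcut and bystanders:** The offcut is in the bin. The bystanders in the last pictures looked unmoved, but I did not measure them.

**What went wrong:** My first placing of red was about 6 mm off the line. Regripping it left it 4–5 mm off on the other side and pressed down briefly with about 38 N. The tool also drifted about 2° off vertical; I allowed for that and did not correct it.

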